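# Seal the sample cassettes with the automatic punch

### The job

Take every sample cassette out of the grey bin and lay them all flat, pin side up, on the green mat. Then pick up the automatic punch and use it, never the fingers, to drive each cassette's orange seal pin home below the deck: stand the punch over the pin and press straight down until its spring trips and it bottoms. Finally stand the punch back on its round black pad, leaving the cassettes on the mat and the bottle and label roll where they are.

Things in the scene. Friction and masses are not known exactly. Their poses are not given: they have to be found in the camera images.
- bin: fixed grey open bin, outside 168 (x) x 258 (y) x 40 mm high, walls and floor 4 mm thick; origin at the centre of its underside, z up. Two or three cassettes lie in it on its floor, their long axes roughly along its x
- mat: fixed green mat, 200 (x) x 260 (y) x 3 mm thick; origin at the centre of its underside, on the table. There is room for three cassettes side by side along its y, 78 mm apart
- pad: fixed round black pad with a thin yellow ring, 84 mm across, 4 mm thick; origin at the centre of its underside, on the table. The punch stands on it
- punch: loose automatic punch, 0.2 kg, 134 mm tall, upright: dark barrel 30 mm across, 30 to 122 mm above the origin (grip at the bright rings, 72 to 114), red cap 36 mm across on top; brass tip 8 mm across, its end 16 mm up; below, a foot ring 46 mm outside, 34 inside, 8 high. Origin on the axis, 30 mm below the barrel (the ring's underside when relaxed), moving with the barrel; z up
- punch_stroke (a joint): how far the foot ring is pushed up into the barrel, m: 0 relaxed (sprung), 0.021 bottomed. The push needed is 6 N at first, about 14 N at 7 mm, where the spring trips; it falls to about 1 N at 15 mm and is 9 N at the bottom. The tip passes the ring's underside at 16 mm and stands 5 mm below it when bottomed. Springs back when lifted
- cassette_0: sample cassette, 0.11 kg, white box 120 (x) x 52 (y) x 24 mm high with a blue grip rib standing on its deck: rib 30 (x) x 14 (y) mm, 38 mm tall (its top 62 mm above the underside), centred at x = -23 mm, y = 0. Origin at the centre of the underside, z up. All cassettes look alike; may be absent
- bore_0 (a point): point on cassette_0's deck (24 mm above its underside, at x = +32 mm, y = 0) on the axis of its seal pin, level with the deck. The pin is 20 mm across, in a 22 to 23 mm square bore; only the punch's tip fits in after it
- pin_depth_0 (a joint): how far cassette_0's orange seal pin has been driven down, m: at 0 it stands 5 mm above the deck, at 0.005 it is flush, a full punch stroke leaves it at about 0.010, 5 mm below the deck (stop at 0.012). About 3 N moves it and it stays where left
- pin_0: the orange seal pin of cassette_0; its origin is on its axis, 5 mm below its top face (level with the deck while the pin stands proud, deeper once driven). It must not be pressed by the fingers
- cassette_1: sample cassette, 0.11 kg, white box 120 (x) x 52 (y) x 24 mm high with a blue grip rib standing on its deck: rib 30 (x) x 14 (y) mm, 38 mm tall (its top 62 mm above the underside), centred at x = -23 mm, y = 0. Origin at the centre of the underside, z up. All cassettes look alike; may be absent
- bore_1 (a point): point on cassette_1's deck (24 mm above its underside, at x = +32 mm, y = 0) on the axis of its seal pin, level with the deck. The pin is 20 mm across, in a 22 to 23 mm square bore; only the punch's tip fits in after it
- pin_depth_1 (a joint): how far cassette_1's orange seal pin has been driven down, m: at 0 it stands 5 mm above the deck, at 0.005 it is flush, a full punch stroke leaves it at about 0.010, 5 mm below the deck (stop at 0.012). About 3 N moves it and it stays where left
- pin_1: the orange seal pin of cassette_1; its origin is on its axis, 5 mm below its top face (level with the deck while the pin stands proud, deeper once driven). It must not be pressed by the fingers
- cassette_2: sample cassette, 0.11 kg, white box 120 (x) x 52 (y) x 24 mm high with a blue grip rib standing on its deck: rib 30 (x) x 14 (y) mm, 38 mm tall (its top 62 mm above the underside), centred at x = -23 mm, y = 0. Origin at the centre of the underside, z up. All cassettes look alike; may be absent
- bore_2 (a point): point on cassette_2's deck (24 mm above its underside, at x = +32 mm, y = 0) on the axis of its seal pin, level with the deck. The pin is 20 mm across, in a 22 to 23 mm square bore; only the punch's tip fits in after it
- pin_depth_2 (a joint): how far cassette_2's orange seal pin has been driven down, m: at 0 it stands 5 mm above the deck, at 0.005 it is flush, a full punch stroke leaves it at about 0.010, 5 mm below the deck (stop at 0.012). About 3 N moves it and it stays where left
- pin_2: the orange seal pin of cassette_2; its origin is on its axis, 5 mm below its top face (level with the deck while the pin stands proud, deeper once driven). It must not be pressed by the fingers
- bottle_buffer: bystander: white bottle with a green cap, 51 x 51 x 98 mm, loose; origin at the centre of its underside
- label_roll: bystander: white label roll standing on end, 60 x 60 x 52 mm, loose; origin at the centre of its underside

How it is judged:
On the way, in this order (a step that is already met when the one before it is completed fails the run):
1. all the cassettes lie flat and released on the mat (x of cassette_0 in the frame of mat between -0.06 and 0.06 m and y of cassette_0 in the frame of mat between -0.11 and 0.11 m and z of each of cassette_0, cassette_1, cassette_2 in the frame of mat below 0.007 m and angle between each of cassette_0, cassette_1, cassette_2's own z axis and vertical below 0.08 rad and linear speed of each of cassette_0, cassette_1, cassette_2 below 0.02 m/s and contact force between the fingers and cassette_0 below 0.3 N and x of cassette_1 in the frame of mat between -0.06 and 0.06 m and y of cassette_1 in the frame of mat between -0.11 and 0.11 m and contact force between the fingers and cassette_1 below 0.3 N and x of cassette_2 in the frame of mat between -0.06 and 0.06 m and y of cassette_2 in the frame of mat between -0.11 and 0.11 m and contact force between the fingers and cassette_2 below 0.3 N), for 0.2 s.
2. the punch is pressed until it trips and bottoms (value of joint punch_stroke above 0.016 m), for 0.05 s.
3. every seal pin is driven home (value of joint each of pin_depth_0, pin_depth_1, pin_depth_2 above 0.0065 m), for 0.2 s.
At the end, for the whole second after the job is handed in: Every cassette lies flat (0.08 rad) and released on the mat, its centre within 60 mm (mat x) and 110 mm (mat y) of the mat's centre; every pin is driven at least 6.5 mm; the punch stands upright, released, its axis within 25 mm of the pad's centre (all of step 1 and all of step 3 and horizontal distance between punch and pad below 0.025 m and angle between punch's own z axis and vertical below 0.1 rad and z of punch in the frame of pad below 0.008 m and contact force between the fingers and punch below 0.3 N and linear speed of punch below 0.02 m/s); the robot touches nothing.
It fails at once if a seal pin is pressed by the fingers (contact force between the fingers and pin_0 above 1.5 N or contact force between the fingers and pin_1 above 1.5 N or contact force between the fingers and pin_2 above 1.5 N).
It fails at once if the bottle or the label roll is disturbed (moved over 40 mm or tipped) (distance of any of bottle_buffer, label_roll from where it was at the start of the episode above 0.04 m or angle between any of bottle_buffer, label_roll's own z axis and vertical above 0.4 rad).
Of cassette_0, cassette_1, cassette_2 only 2 to 3 are there at a start; the rules pass over those that are not, and their reading is None.
At some moment in a run one of cassette_0, cassette_1, cassette_2 may be knocked a few centimetres aside while the robot is not near it.
It also fails if it takes over 210 s, if anything falls off the work surface, if the arm or the gripper's body presses on something with over 40 N, if the wrist force passes 120 N, or if a joint passes its speed limit or range.

### The arm

A 7-joint arm with a two-finger parallel gripper is mounted at the origin on a cart in front of the work surface, level with it; the furniture and walls round the work are solid. World frame = base frame: x ahead of the robot, y to its left, z up, the work surface at z = 0. Lengths are in m, angles in rad, forces in N, time in s.
With the tool pointing down it reaches from about 0.4 to 0.85 m from the base axis. Payload 10.4 kg.
Tool frame: the origin (TCP) lies at the very end of the fingers, on their centre line; the grasp point (between the pads) lies 19 mm behind it; z points along the fingers, y is the line along which they close (so a half turn about z gives the same grasp; the last joint's range is limited). The gripper opens to 87 mm and grips with 3 to 60 N. Pads are 19 mm wide; open, the fingers measure 117 mm over their backs; the gripper's body (75 mm by 190 mm) begins 51 mm behind the grasp point.
Start: joints at [-1.329, 0.332, -0.065, 1.46, 0.022, 1.35, -0.088], TCP at [0.164, 0.603, 0.191] pointing down, gripper open.
Joint ranges: [-2.6, 2.6], [-0.5, 2.12], [-1.47, 1.34], [0.16, 2.42], [-1.27, 4.41], [0.06, 2.06], [-2.6, 2.6]. Speed limits (rad/s): [2.22, 2.22, 2.79, 2.79, 3.14, 3.14, 3.14].

### API

Orientations are given as a unit quaternion [w, x, y, z].
In Python, from workcell import read_state, read_camera, calibration, ctrl gives the robot as it stands.
- The arm moves only by the shell command python3 -m crank 'ROWS' [OPENING]. ROWS is a JSON object of lists of equal length, an entry for each row: "travel": the shift along the tool's x, y, z in mm, a list of three; "delta_rot": the turn, a rotation vector about the tool's x, y, z in rad, a list of three. A call has 1 to 20 rows; each row is the pose to reach, as a shift and turn from the pose commanded when the call began, along the tool's axes at that moment; what a row does not reach only later rows make up. A row lasts 1/10 s, in which the tool goes at most 50 mm and 8.59 degrees, less where a joint would pass 70% of its speed; a pose out of reach is approached as far as the arm can. A call with a gripper value outside its range is refused whole. OPENING is the closure, from -1 (fully open) to 1 (shut), so that 0 is half open, set as the call begins (- or left out, the last holds). The fingers move at their own pace and stop on an object; the grip force is fixed at half the most. Time passes only in rows, so rows that repeat a pose let the fingers close. It gives the time, the measured TCP pose, the force, the opening and the grip force at its end, in the units of the state.
- read_state(): the state, without advancing time (a new reading comes with each control period).
- read_camera(name): name is "scene" or "top"; returns the picture (420x560x3 uint8, red, green, blue); there is no depth.
- calibration(name): a dict with "camera_matrix" (3x3 intrinsics, pixels), "camera_from_world" (4x4, takes a point from world to camera coordinates). Camera axes: x right, y up, looking along -z (the intrinsics and any distortion apply to the point x, -y, -z); pixel columns grow to the right and rows downward; lengths in m; the calibration is good to about 2 mm. A picture is of the moment at which its call begins. calibration takes no time and is no camera call.
- ctrl.finish_job(): hands the job in; it is judged then, once.
The state is a dict: "clock": time; "joint_positions": joint angles; "joint_velocities": joint speeds; "joint_efforts": joint torques, N m; "position": TCP position; "tool_rot": TCP orientation; "wrist_force": force on the tool from outside, world axes, zero at the start; "torque": the same for the moment, N m; "width": opening from 0.0 (shut) to 1.0 (fully open); "gripper_force": force on a finger pad.
Only numpy, scipy, OpenCV 4.12 (cv2) and the standard library are available. Lean on these libraries where they do the work, as an engineer would, in place of code of your own. Each camera call takes 0.05 s, during which the arm holds its last target. There are 200 camera calls.

## Working session

There is one attempt and no reset: what is moved stays moved. The work goes in short steps, Python scripts to look and compute and a shell command to move; the robot and the scene stay as the last step left them, time stands still between calls to the robot, and variables do not carry over. Pictures are saved under pics/ and viewed, at most 14 in all, crops included, and the job is handed in when it is done.

```bash
mkdir -p pics
python3 - <<'E'
from workcell import read_state, read_camera, calibration
import cv2,numpy as np
for n in("scene","top"):
    cv2.imwrite(f"pics/{n}0.png",read_camera(n)[:,:,::-1]); print(n,calibration(n))
s=read_state();print(s['clock'],s['position'],s['tool_rot'],s['width'])
E
```

```text
scene {'camera_matrix': array([[380.42377289,   0.        , 272.02521857],
       [  0.        , 380.42377289, 209.71355042],
       [  0.        ,   0.        ,   1.        ]]), 'camera_from_world': array([[ 0.52216605, -0.85274677, -0.0128669 , -0.35753397],
       [ 0.5330205 ,  0.31453498,  0.78546603, -0.3344364 ],
       [-0.66575653, -0.41700202,  0.618771  , -0.65309772],
       [ 0.        ,  0.        ,  0.        ,  1.        ]])}
top {'camera_matrix': array([[472.35438332,   0.        , 283.2086916 ],
       [  0.        , 472.35438332, 211.61095291],
       [  0.        ,   0.        ,   1.        ]]), 'camera_from_world': array([[-0.02455172, -0.99960075,  0.01398424, -0.05298459],
       [ 0.99820745, -0.02374897,  0.05493512, -0.60254164],
       [-0.05458107,  0.01530793,  0.99839199, -1.36384931],
       [ 0.        ,  0.        ,  0.        ,  1.        ]])}
0.1 [0.16346383 0.60285346 0.18985014] [-6.59946984e-05  1.32013572e-01  9.91247711e-01 -6.23467906e-04] 1.0020092202949018
```

View pics/top0.png

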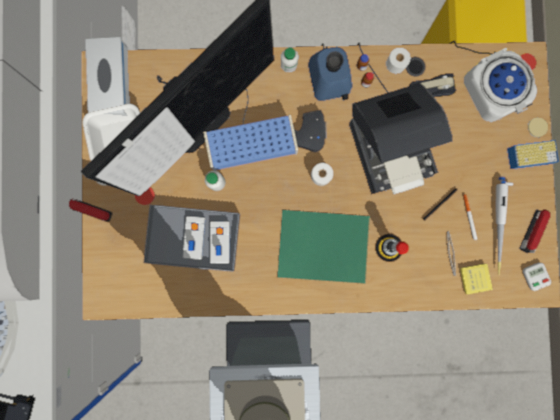

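View pics/scene0.png

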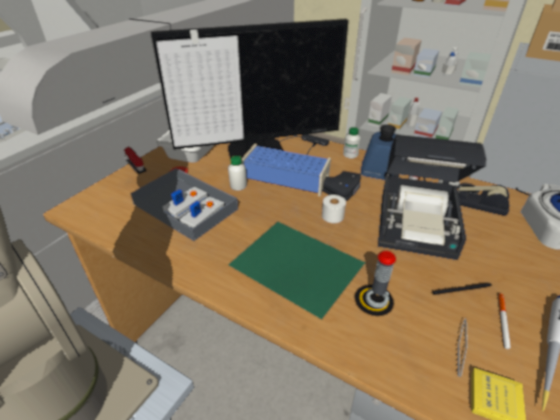

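Top view: the bin (147–239, 206–270) holds two cassettes, with pins near (194,228) and (220,231) and ribs near (190,247) and (218,248). The mat is at (324,246), the punch and pad at (388,247), the bottle at (215,180) and the roll at (322,174).

```bash
cat > h.py <<'E'
from workcell import read_state, read_camera, calibration, ctrl
import cv2,numpy as np
from scipy.spatial.transform import Rotation as R
def world(cam,uv,z):
    c=calibration(cam);K=c['camera_matrix'];T=c['camera_from_world']
    d=np.linalg.inv(K)@[uv[0],uv[1],1];d=T[:3,:3].T@(d*[1,-1,-1]);o=-T[:3,:3].T@T[:3,3]
    return o+d*(z-o[2])/d[2]
def proj(cam,p):
    c=calibration(cam);T=c['camera_from_world'];q=T[:3,:3]@p+T[:3,3];q=q*[1,-1,-1]
    q=c['camera_matrix']@q;return q[:2]/q[2]
def blobs(im,lo,hi,box,amin=4):
    """HSV blobs inside box (u0,v0,u1,v1): list of area, centroid"""
    h=cv2.cvtColor(im,cv2.COLOR_RGB2HSV);m=cv2.inRange(h,np.array(lo),np.array(hi))
    k=np.zeros_like(m);u0,v0,u1,v1=box;k[v0:v1,u0:u1]=m[v0:v1,u0:u1]
    n,_,st,c=cv2.connectedComponentsWithStats(k)
    return [(int(st[i,4]),c[i].round(1)) for i in range(1,n) if st[i,4]>=amin],k
def rot():
    q=read_state()['tool_rot'];return R.from_quat([q[1],q[2],q[3],q[0]])
def go(target,yaw=None):
    """travel in mm (tool axes) to world target, and turn to tool-y at world angle yaw, pointing down"""
    s=read_state();r=rot();t=r.inv().apply(np.array(target)-s['position'])*1000
    out=[t.round(1)]
    if yaw is not None:
        y=np.array([np.cos(yaw),np.sin(yaw),0]); 
        if y@r.apply([0,1,0])<0:y=-y
        z=np.array([0,0,-1.]);g=R.from_matrix(np.c_[np.cross(y,z),y,z])
        out.append((r.inv()*g).as_rotvec().round(4))
    return out
E
cat > m.py <<'E'
from h import *
def measure(im,box):
    o,_=blobs(im,(3,150,150),(18,255,255),box);b,_=blobs(im,(100,140,60),(125,255,255),box);return o,b
E
python3 - <<'E'
from h import *
from m import *
im=read_camera('top');sc=read_camera('scene')
print('top',measure(im,(145,200,245,275)));print('scene',measure(sc,(130,165,240,240)))
g,k=blobs(im,(60,100,30),(95,255,255),(270,200,380,290),500);print('mat',g,world('top',g[0][1],.003))
r=cv2.minAreaRect(np.argwhere(k)[:,::-1].astype(np.float32));print([world('top',p,.003).round(3) for p in cv2.boxPoints(r)])
for cam,i,bx in(('top',im,(370,225,420,265)),('scene',sc,(340,240,410,320))):
    print(cam,'red',blobs(i,(0,180,120),(4,255,255),bx)[0]); 
    y,k=blobs(i,(22,120,120),(34,255,255),bx,1);e=cv2.fitEllipse(np.argwhere(k)[:,::-1].astype(np.float32));print('ring',e,world(cam,e[0],.004))
cv2.imwrite('pics/binzoom.png',cv2.hconcat([cv2.resize(im[195:275,140:245,::-1],None,fx=4,fy=4,interpolation=2),cv2.resize(im[215:280,365:425,::-1],(360,320),interpolation=2)]))
E
```

```text
top ([(28, array([194. , 226.3])), (27, array([219.1, 230.6]))], [(42, array([190.9, 244.8])), (38, array([218.2, 249.7]))])
scene ([(60, array([210.8, 178.8])), (19, array([193., 193.])), (23, array([209.4, 203.8])), (4, array([226.5, 220.5])), (5, array([234., 225.]))], [(129, array([176.7, 196.4])), (108, array([194.8, 208.5]))])
mat [(5566, array([322.8, 246.2]))] [ 0.49710884 -0.18179018  0.003     ]
[array([ 0.414, -0.047,  0.003]), array([ 0.605, -0.065,  0.003]), array([ 0.581, -0.318,  0.003]), array([ 0.39 , -0.297,  0.003])]
top red [(102, array([402.1, 247.6]))]
ring ((389.27032470703125, 247.44815063476562), (19.418304443359375, 19.664148330688477), 116.18606567382812) [ 0.48859446 -0.37770116  0.004     ]
scene red [(179, array([386.2, 257.8]))]
ring ((373.9947204589844, 298.9579162597656), (20.113447189331055, 28.266029357910156), 109.594482421875) [ 0.48567874 -0.37847218  0.004     ]
```

View pics/binzoom.png

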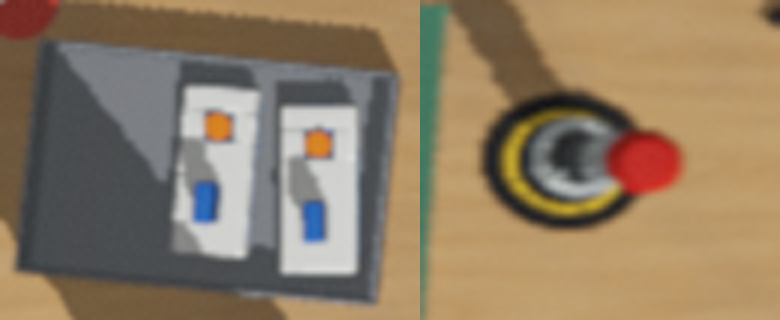

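The zoom confirms exactly two cassettes in the bin, pins on the far (+x) side and blue ribs on the near side. The punch stands concentric on its pad.

Run:
```python
from h import *
for p,b,ps,bs in(((194.,226.3),(190.9,244.8),(193.,193.),(176.7,196.4)),((219.1,230.6),(218.2,249.7),(209.4,203.8),(194.8,208.5))):
    P=world('top',p,.033);B=world('top',b,.064)
    print(P,B,'axis deg',np.degrees(np.arctan2(*(P-B)[[1,0]])),np.linalg.norm((P-B)[:2]),'scene',world('scene',ps,.033),world('scene',bs,.05))
print('cap',world('top',(402.1,247.6),.136),world('scene',(386.2,257.8),.132))
# bin from top picture: rim corners in zoom px
for c in((45,40),(396,75),(378,300),(20,270)):print(world('top',(140+c[0]/4,195+c[1]/4),.04).round(3))
s=read_state();print(rot().as_matrix().round(3))
print(go([.48,.19,.19],None))
```

```text
[0.5640053  0.19032298 0.033     ] [0.51146707 0.19434467 0.064     ] axis deg -4.377333943017784 0.05269192741016568 scene [0.55839861 0.18570005 0.033     ] [0.50644897 0.19600088 0.05      ]
[0.54989127 0.11848295 0.033     ] [0.49586076 0.11816767 0.064     ] axis deg 0.33433645231585357 0.054031432109486036 scene [0.54232556 0.11326834 0.033     ] [0.49028346 0.11767987 0.05      ]
cap [ 0.49085886 -0.38059996  0.136     ] [ 0.48472375 -0.38293961  0.132     ]
[0.628 0.31  0.04 ]
[0.597 0.06  0.04 ]
[0.436 0.076 0.04 ]
[0.464 0.33  0.04 ]
[[-0.965  0.262 -0.   ]
 [ 0.262  0.965 -0.001]
 [-0.    -0.001 -1.   ]]
[array([-4.136e+02, -3.158e+02,  3.000e-01])]
```

```bash
python3 -m crank '{"travel":[[-40,-35,0],[-80,-70,0],[-120,-105,0],[-160,-140,0],[-200,-172,10],[-240,-205,20],[-280,-240,30],[-320,-275,40],[-360,-310,40],[-400,-345,40],[-430,-370,40],[-447,-381,40],[-447,-381,40],[-447,-381,40]],"delta_rot":[[0,0,0],[0,0,-0.05],[0,0,-0.1],[0,0,-0.15],[0,0,-0.2],[0,0,-0.25],[0,0,-0.27],[0,0,-0.27],[0,0,-0.27],[0,0,-0.27],[0,0,-0.27],[0,0,-0.27],[0,0,-0.27],[0,0,-0.27]]}' 0.1
python3 - <<'E'
from h import *
sc=read_camera('scene');cv2.imwrite('pics/s1.png',cv2.resize(sc[80:260,90:290,::-1],(800,600)*1 if 0 else (660,594)))
print(go([.495,.118,.036],np.radians(90.3)))
E
```

```text
clock: 1.6
position: [0.4954, 0.1178, 0.1503]
tool_rot: [-0.0, -0.002, 1.0, -0.0]
wrist_force: [-0.3, 0.8, 0.3]
width: 0.454
gripper_force: 0.0
[array([ -0.2,  -1.1, 114.3]), array([ 0.0003, -0.0006,  0.0002])]
```

View pics/s1.png

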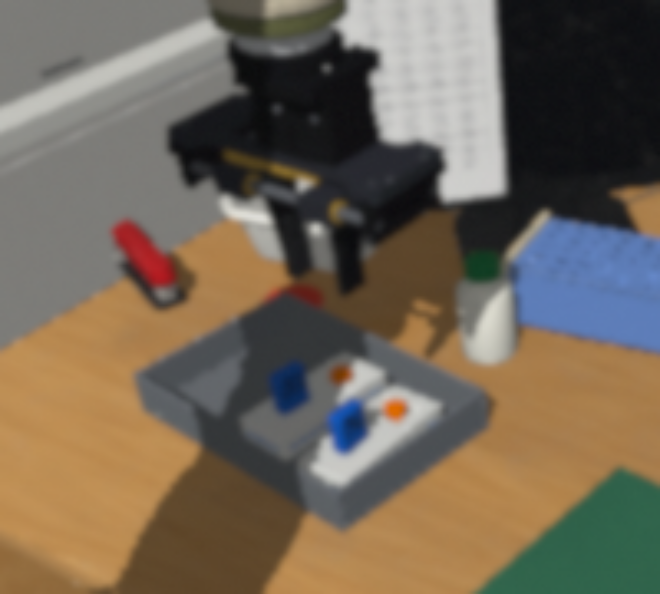

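The picture shows the gripper above the right-hand cassette, with its fingers straddling the y direction and everything around it clear. Descend, grip, lift.

```bash
python3 -m crank '{"travel":[[0,0,30],[0,0,60],[0,0,85],[0,0,100],[0,0,108],[0,0,114],[0,0,114]],"delta_rot":[[0,0,0],[0,0,0],[0,0,0],[0,0,0],[0,0,0],[0,0,0],[0,0,0]]}' 0.1 && python3 -m crank '{"travel":[[0,0,0],[0,0,0],[0,0,0],[0,0,0],[0,0,0],[0,0,0]],"delta_rot":[[0,0,0],[0,0,0],[0,0,0],[0,0,0],[0,0,0],[0,0,0]]}' 1 && python3 -m crank '{"travel":[[0,0,-10],[0,0,-25],[0,0,-45],[0,0,-70],[0,0,-90],[0,0,-90]],"delta_rot":[[0,0,0],[0,0,0],[0,0,0],[0,0,0],[0,0,0],[0,0,0]]}'
python3 - <<'E'
from h import *
print(go([.470,-.222,.126]))
E
```

```text
clock: 2.35
position: [0.495, 0.1192, 0.0364]
tool_rot: [-0.0, -0.003, 1.0, 0.0]
wrist_force: [-0.2, 0.5, 0.1]
width: 0.445
gripper_force: 0.0
clock: 2.95
position: [0.4953, 0.1185, 0.0366]
tool_rot: [0.0, -0.003, 1.0, 0.0]
wrist_force: [0.1, 0.5, -0.1]
width: 0.034
gripper_force: 0.0
clock: 3.55
position: [0.497, 0.119, 0.1299]
tool_rot: [0.002, -0.002, 1.0, 0.001]
wrist_force: [0.8, 0.0, -1.2]
width: 0.005
gripper_force: 0.0
[array([  28.7, -340.9,    3. ])]
```

Run:
```python
from h import *
from m import *
sc=read_camera('scene');cv2.imwrite('pics/s2.png',cv2.resize(sc[100:260,110:290,::-1],(660,587)))
im=read_camera('top');print(measure(im,(145,200,245,275)),measure(sc,(130,165,240,240)))
cv2.imwrite('pics/s2.png',cv2.hconcat([cv2.resize(sc[120:250,120:250,::-1],(400,400)),cv2.resize(im[180:290,140:250,::-1],(400,400))]))
print(proj('top',read_state()['position']),proj('scene',read_state()['position']))
```

```text
([(4, array([195.5, 224.5])), (27, array([219.1, 230.6]))], []) ([(9, array([172.6, 166.9])), (4, array([208.5, 180.5])), (6, array([194.5, 193. ])), (23, array([209.4, 203.8]))], [(119, array([177.1, 196.7])), (110, array([194.7, 208.5]))])
[215.11670711 250.46267014] [191.60735419 183.10316093]
```

View pics/s2.png

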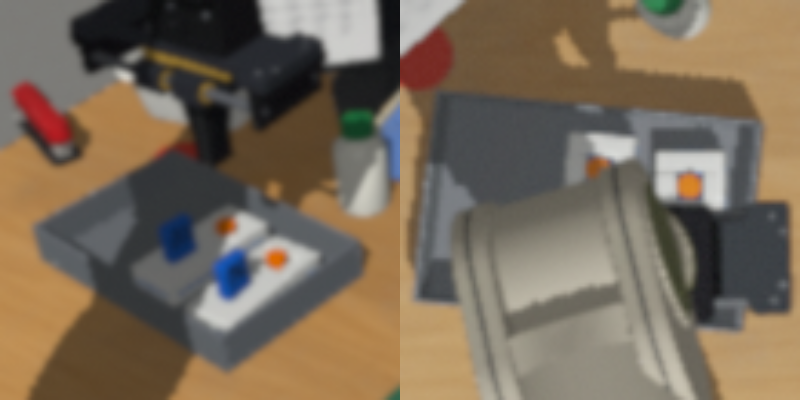

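Run:
```python
from h import *
sc=read_camera('scene');s=read_state();p=s['position']
a=cv2.resize(sc[130:230,140:240,::-1],(600,600),interpolation=cv2.INTER_CUBIC)
for dz,c in((0,(0,0,255)),(.019,(0,255,255)),(.07,(255,0,255))):
    q=proj('scene',p+[0,0,dz]);cv2.circle(a,(int((q[0]-140)*6),int((q[1]-130)*6)),4,c,-1);print(dz,q)
cv2.imwrite('pics/s3.png',a);print(p,s['tool_rot'],s['joint_positions'])
for y in(-.095,.095):print(proj('top',p+[0,y,.08]),proj('scene',p+[0,y,.08]))
```

```text
0 [191.57164462 183.46535778]
0.019 [190.46898428 177.11179949]
0.07 [187.3684243 159.2462902]
[0.49495877 0.11847301 0.12625114] [-2.06888179e-04 -2.62193589e-03  9.99996541e-01  3.18395203e-07] [-0.68098356  0.12096167  0.384396    1.8670878  -0.04944159  1.16313475
  1.2965431 ]
[249.02936168 250.56774654] [218.46515633 166.26274315]
[173.02645791 252.46734508] [157.66811434 145.82651892]
```

View pics/s3.png

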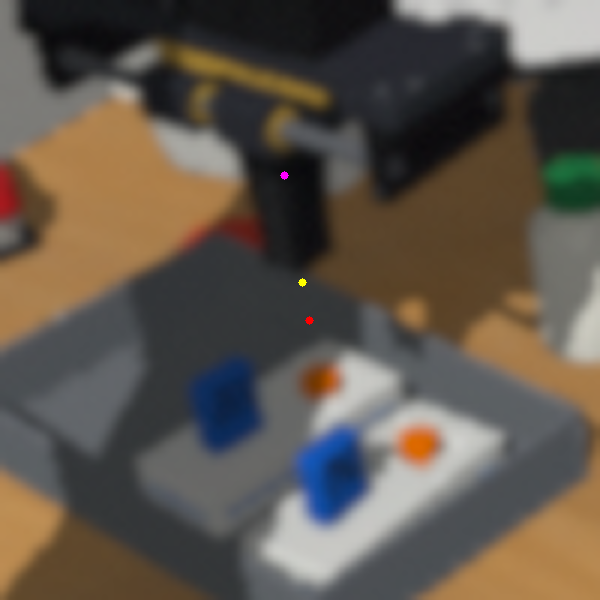

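Scene view: the fingertip shows at about (189,174), but the reported TCP projects to (191.6,183.5). The fingertips are therefore about 28 mm higher than reported, so the grasp closed just over the rib top. I'll descend deeper in two stages, checking force.

```bash
python3 -m crank '{"travel":[[0,0,0],[0,0,0],[0,0,0],[0,0,30],[0,0,60],[0,0,85],[0,0,95],[0,0,101],[0,0,106],[0,0,106]],"delta_rot":[[0,0,0],[0,0,0],[0,0,0],[0,0,0],[0,0,0],[0,0,0],[0,0,0],[0,0,0],[0,0,0],[0,0,0]]}' 0.1
python3 - <<'E'
from h import *
sc=read_camera('scene');s=read_state();p=s['position']
a=cv2.resize(sc[130:230,140:240,::-1],(600,600),interpolation=cv2.INTER_CUBIC)
for dz in(0,.028):
    q=proj('scene',p+[0,0,dz]);cv2.circle(a,(int((q[0]-140)*6),int((q[1]-130)*6)),3,(0,0,255),-1)
cv2.imwrite('pics/s4.png',a)
E
```

```text
clock: 4.7
position: [0.4956, 0.1187, 0.0208]
tool_rot: [0.0, -0.003, 1.0, 0.0]
wrist_force: [0.1, -1.0, -0.4]
width: 0.447
gripper_force: 0.0
```

View pics/s4.png

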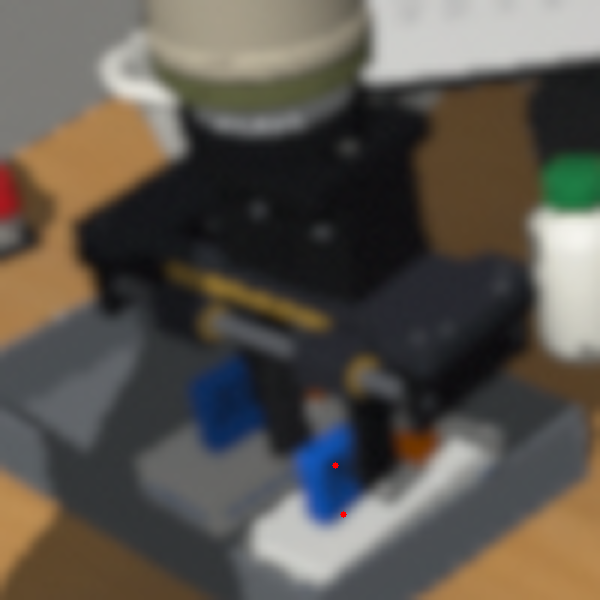

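Fingers straddle the blue rib (tips near (283,455) and (370,480) in the zoom), and their midpoint fits a z offset of about +28 mm. Lower 10 mm more, close, check the width.

```bash
python3 -m crank '{"travel":[[0,0,5],[0,0,10],[0,0,10]],"delta_rot":[[0,0,0],[0,0,0],[0,0,0]]}' 0.1 && python3 -m crank '{"travel":[[0,0,0],[0,0,0],[0,0,0],[0,0,0],[0,0,0],[0,0,0]],"delta_rot":[[0,0,0],[0,0,0],[0,0,0],[0,0,0],[0,0,0],[0,0,0]]}' 1
```

```text
clock: 5.05
position: [0.4949, 0.1185, 0.01]
tool_rot: [-0.0, -0.003, 1.0, -0.0]
wrist_force: [0.2, -0.0, -0.5]
width: 0.452
gripper_force: 0.0
clock: 5.65
position: [0.4953, 0.1186, 0.0106]
tool_rot: [0.0, -0.003, 1.0, 0.0]
wrist_force: [-0.1, -0.3, 0.7]
width: 0.16
gripper_force: 29.9
```

```bash
python3 -m crank '{"travel":[[0,0,-8],[0,0,-30],[0,0,-60],[0,0,-85],[3,-30,-90],[6,-70,-90],[10,-110,-90],[13,-150,-90],[16,-190,-90],[19,-230,-90],[22,-270,-90],[24,-305,-90],[25,-330,-90],[25,-341,-90],[25,-341,-90],[25,-341,-90]],"delta_rot":[[0,0,0],[0,0,0],[0,0,0],[0,0,0],[0,0,0],[0,0,0],[0,0,0],[0,0,0],[0,0,0],[0,0,0],[0,0,0],[0,0,0],[0,0,0],[0,0,0],[0,0,0],[0,0,0]]}'
python3 - <<'E'
from h import *
sc=read_camera('scene');print(blobs(sc,(3,150,150),(18,255,255),(200,150,420,320)),[0][0:0]) if 0 else None
im=read_camera('top')
cv2.imwrite('pics/s5.png',cv2.hconcat([cv2.resize(sc[140:320,220:420,::-1],(444,400)),cv2.resize(im[180:290,140:250,::-1],(356,400))]))
E
```

```text
clock: 7.25
position: [0.4723, -0.2212, 0.1004]
tool_rot: [-0.0, -0.003, 1.0, 0.0]
wrist_force: [-0.1, 0.3, -0.9]
width: 0.161
gripper_force: 29.9
```

View pics/s5.png

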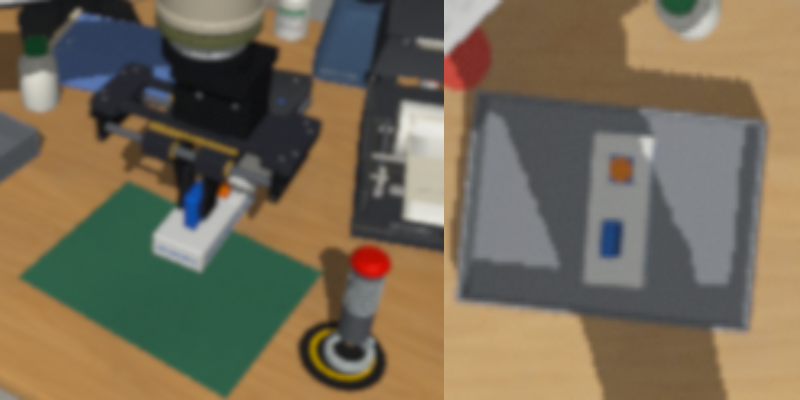

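Left: the cassette hangs level over the mat. Right: one cassette is left in the bin. Lower, release, retreat.

```bash
python3 -m crank '{"travel":[[0,0,25],[0,0,50],[0,0,70],[0,0,80],[0,0,85],[0,0,88],[0,0,90],[0,0,90]],"delta_rot":[[0,0,0],[0,0,0],[0,0,0],[0,0,0],[0,0,0],[0,0,0],[0,0,0],[0,0,0]]}' && python3 -m crank '{"travel":[[0,0,0],[0,0,0],[0,0,0],[0,0,0],[0,0,-30],[0,0,-70],[0,0,-110],[0,20,-110],[-5,60,-110],[-10,110,-110],[-15,160,-110],[-20,210,-110],[-25,260,-110],[-30,310,-110],[-30,320,-110],[-30,320,-110]],"delta_rot":[[0,0,0],[0,0,0],[0,0,0],[0,0,0],[0,0,0],[0,0,0],[0,0,0],[0,0,0],[0,0,0],[0,0,0],[0,0,0],[0,0,0],[0,0,0],[0,0,0],[0,0,0],[0,0,0]]}' 0.1
python3 - <<'E'
from h import *
from m import *
im=read_camera('top');sc=read_camera('scene')
print(measure(im,(140,200,245,275)),measure(im,(270,200,380,290)),measure(sc,(130,165,240,240)))
o,b=measure(im,(270,200,380,290));
if o: print('placed pin',world('top',o[0][1],.032))
s=read_state();print(s['position'])
o,b=measure(sc,(130,165,240,240));print([world('scene',q[1],.05).round(3) for q in b],[world('scene',q[1],.033).round(3) for q in o])
E
```

```text
clock: 8.15
position: [0.4724, -0.2226, 0.0109]
tool_rot: [0.0, -0.003, 1.0, 0.0]
wrist_force: [0.4, -0.5, -0.5]
width: 0.16
gripper_force: 29.9
clock: 9.75
position: [0.5001, 0.0995, 0.1203]
tool_rot: [-0.0, -0.005, 1.0, -0.0]
wrist_force: [-0.0, -0.8, 0.2]
width: 0.45
gripper_force: 0.0
([(10, array([195.8, 225.7]))], []) ([(28, array([337. , 235.7]))], [(35, array([338.5, 254.9]))]) ([(8, array([172.6, 167. ])), (6, array([194.5, 193. ]))], [(121, array([177. , 196.7]))])
placed pin [ 0.52691896 -0.22089798  0.032     ]
[0.50041452 0.09590469 0.12048001]
[array([0.506, 0.194, 0.05 ])] [array([0.633, 0.334, 0.033]), array([0.561, 0.182, 0.033])]
```

```bash
python3 -m crank '{"travel":[[-3,30,0],[-6,60,0],[-10,90,0],[-10,97,0],[-10,97,0],[-10,97,30],[-10,97,60],[-10,97,85],[-10,97,100],[-10,97,107],[-10,97,110],[-10,97,110]],"delta_rot":[[0,0,0.03],[0,0,0.06],[0,0,0.078],[0,0,0.078],[0,0,0.078],[0,0,0.078],[0,0,0.078],[0,0,0.078],[0,0,0.078],[0,0,0.078],[0,0,0.078],[0,0,0.078]]}' && python3 -m crank '{"travel":[[0,0,0],[0,0,0],[0,0,0],[0,0,0],[0,0,0],[0,0,0]],"delta_rot":[[0,0,0],[0,0,0],[0,0,0],[0,0,0],[0,0,0],[0,0,0]]}' 1
python3 -c "
from h import *
print(go([.479,-.132,.1]),rot().as_matrix().round(3))"
```

```text
clock: 11.05
position: [0.5104, 0.1937, 0.011]
tool_rot: [0.0, 0.037, 0.999, 0.0]
wrist_force: [-0.2, 1.1, 0.6]
width: 0.452
gripper_force: 0.0
clock: 11.65
position: [0.51, 0.1948, 0.0108]
tool_rot: [0.0, 0.036, 0.999, 0.0]
wrist_force: [-0.1, -0.2, 3.4]
width: 0.156
gripper_force: 29.9
[array([   7.2, -328.2,  -89.3])] [[-0.997  0.073  0.   ]
 [ 0.073  0.997  0.   ]
 [-0.     0.    -1.   ]]
```

```bash
python3 -m crank '{"travel":[[0,0,-8],[0,0,-30],[0,0,-60],[0,0,-85],[1,-30,-90],[2,-70,-90],[3,-110,-90],[4,-150,-90],[5,-190,-90],[6,-230,-90],[6,-270,-90],[7,-305,-90],[7,-322,-90],[7,-328,-90],[7,-328,-90],[7,-328,-90]],"delta_rot":[[0,0,0],[0,0,0],[0,0,0],[0,0,0],[0,0,0],[0,0,0],[0,0,0],[0,0,0],[0,0,0],[0,0,0],[0,0,0],[0,0,0],[0,0,0],[0,0,0],[0,0,0],[0,0,0]]}' && python3 -m crank '{"travel":[[0,0,25],[0,0,50],[0,0,70],[0,0,80],[0,0,85],[0,0,88],[0,0,90],[0,0,90]],"delta_rot":[[0,0,0],[0,0,0],[0,0,0],[0,0,0],[0,0,0],[0,0,0],[0,0,0],[0,0,0]]}' && python3 -m crank '{"travel":[[0,0,0],[0,0,0],[0,0,0],[0,0,0],[0,0,-40],[0,0,-90],[0,0,-140],[0,0,-170],[40,-30,-170],[80,-60,-170],[110,-70,-170],[110,-70,-170]],"delta_rot":[[0,0,0],[0,0,0],[0,0,0],[0,0,0],[0,0,0],[0,0,0],[0,0,0],[0,0,0],[0,0,0],[0,0,0],[0,0,0],[0,0,0]]}' 0.1
python3 - <<'E'
from h import *
from m import *
im=read_camera('top');sc=read_camera('scene')
o,b=measure(im,(270,200,380,290));print(o,b);print([world('top',q[1],.032).round(3) for q in o],[world('top',q[1],.063).round(3) for q in b])
o,b=measure(sc,(230,200,360,300));print([world('scene',q[1],.032).round(3) for q in o])
print(go([.488,-.379,.185],np.radians(90)))
cv2.imwrite('pics/s6.png',cv2.hconcat([cv2.resize(sc[190:330,230:420,::-1],(440,324)),cv2.resize(im[190:290,265:375,::-1],(356,324))]))
E
```

```text
clock: 13.25
position: [0.4793, -0.1307, 0.1005]
tool_rot: [-0.0, 0.036, 0.999, 0.0]
wrist_force: [-0.2, 0.3, -1.7]
width: 0.156
gripper_force: 29.9
clock: 14.05
position: [0.4794, -0.1319, 0.0109]
tool_rot: [0.0, 0.036, 0.999, 0.0]
wrist_force: [0.8, -0.4, -0.8]
width: 0.158
gripper_force: 29.9
clock: 15.25
position: [0.3612, -0.1954, 0.1806]
tool_rot: [0.001, 0.039, 0.999, 0.001]
wrist_force: [0.5, 0.7, 0.5]
width: 0.451
gripper_force: 0.0
[(9, array([305.8, 234.9])), (27, array([337. , 235.8]))] [(33, array([306.5, 253.1])), (35, array([338.5, 254.9]))]
[array([ 0.531, -0.131,  0.032]), array([ 0.527, -0.221,  0.032])] [array([ 0.48 , -0.129,  0.063]), array([ 0.473, -0.219,  0.063])]
[array([ 0.612, -0.289,  0.032]), array([ 0.52 , -0.224,  0.032]), array([ 0.369, -0.107,  0.032]), array([ 0.368, -0.144,  0.032])]
[array([-137. , -175.7,   -4.1]), array([ 0.0012,  0.0017, -0.0734])]
```

View pics/s6.png

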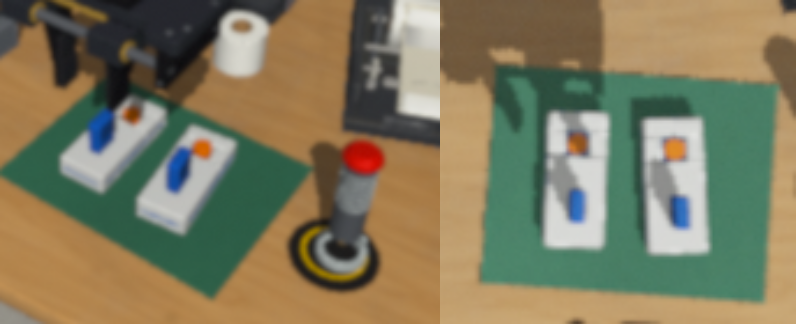

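Both cassettes lie flat on the mat, clear of each other, and the punch is untouched. Now the punch, grip point about 93 mm up the barrel.

```bash
python3 -m crank '{"travel":[[-35,-45,-4],[-70,-90,-4],[-105,-135,-4],[-130,-168,-4],[-137,-176,-4],[-137,-176,-4],[-137,-176,-4],[-137,-176,30],[-137,-176,65],[-137,-176,95],[-137,-176,115],[-137,-176,125],[-137,-176,131],[-137,-176,131]],"delta_rot":[[0,0,-0.03],[0,0,-0.06],[0,0,-0.073],[0,0,-0.073],[0,0,-0.073],[0,0,-0.073],[0,0,-0.073],[0,0,-0.073],[0,0,-0.073],[0,0,-0.073],[0,0,-0.073],[0,0,-0.073],[0,0,-0.073],[0,0,-0.073]]}' -1 && python3 -m crank '{"travel":[[0,0,0],[0,0,0],[0,0,0],[0,0,0],[0,0,0],[0,0,0],[0,0,0],[0,0,0]],"delta_rot":[[0,0,0],[0,0,0],[0,0,0],[0,0,0],[0,0,0],[0,0,0],[0,0,0],[0,0,0]]}' 1
python3 - <<'E'
from h import *
sc=read_camera('scene')
cv2.imwrite('pics/s7.png',cv2.resize(sc[200:330,320:450,::-1],(500,500),interpolation=2));print(go([.527,-.222,.09]))
E
```

```text
clock: 16.75
position: [0.4884, -0.3788, 0.0498]
tool_rot: [0.0, -0.0, 1.0, 0.0]
wrist_force: [0.6, -0.8, 0.1]
width: 1.002
gripper_force: 0.0
clock: 17.55
position: [0.4881, -0.3794, 0.0495]
tool_rot: [0.0, -0.0, 1.0, -0.0]
wrist_force: [0.6, 0.0, -0.4]
width: 0.386
gripper_force: 30.0
[array([-39. , 157.4, -40.5])]
```

View pics/s7.png

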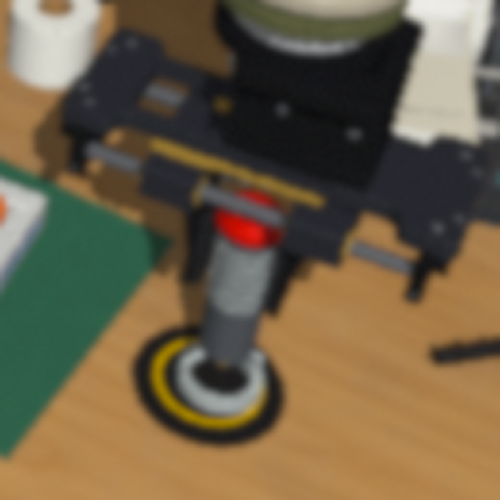

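The gripper holds the punch around the bright rings below the red cap, upright on the pad. Lift it and carry it over the right-hand cassette's pin.

```bash
python3 -m crank '{"travel":[[0,0,-10],[0,0,-40],[0,0,-75],[0,0,-85],[-8,30,-85],[-18,70,-85],[-28,110,-85],[-36,145,-85],[-39,157,-85],[-39,157,-85],[-39,157,-85],[-39,157,-65],[-39,157,-50],[-39,157,-45],[-39,157,-45],[-39,157,-45]],"delta_rot":[[0,0,0],[0,0,0],[0,0,0],[0,0,0],[0,0,0],[0,0,0],[0,0,0],[0,0,0],[0,0,0],[0,0,0],[0,0,0],[0,0,0],[0,0,0],[0,0,0],[0,0,0],[0,0,0]]}'
python3 - <<'E'
from h import *
from m import *
sc=read_camera('scene');im=read_camera('top');s=read_state();p=s['position'];print(p)
o,b=measure(im,(270,200,380,290));print([world('top',q[1],.032).round(3) for q in o],[world('top',q[1],.063).round(3) for q in b])
a=cv2.resize(sc[190:290,255:375,::-1],(720,600),interpolation=2)
for q in([.527,-.222,.027],[p[0],p[1],.049]):
    u=(proj('scene',np.array(q))-[255,190])*6;cv2.circle(a,tuple(int(x) for x in u),3,(255,0,255),-1)
cv2.imwrite('pics/s8.png',a)
E
```

```text
clock: 19.2
position: [0.527, -0.223, 0.0949]
tool_rot: [0.0, 0.0, 1.0, -0.0]
wrist_force: [0.4, -0.6, -2.4]
width: 0.387
gripper_force: 30.0
[ 0.52739644 -0.22269683  0.09516798]
[array([ 0.534, -0.134,  0.032])] [array([ 0.48 , -0.13 ,  0.063])]
```

View pics/s8.png

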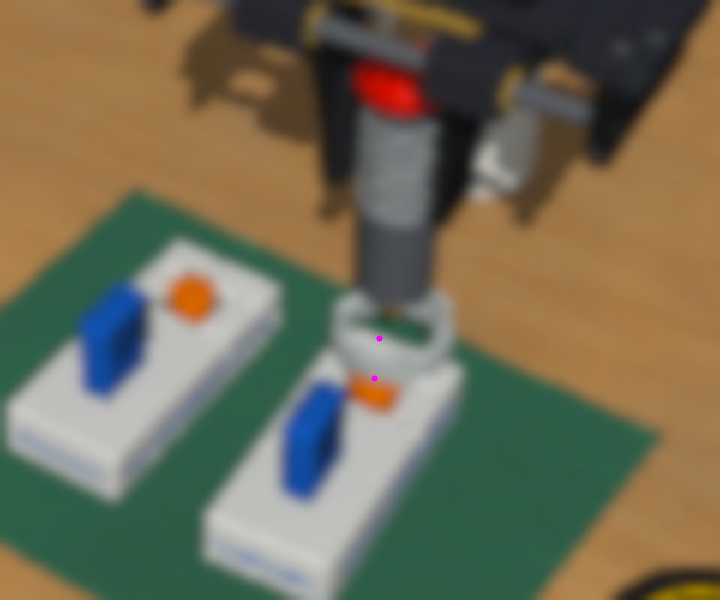

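Run:
```python
from h import *
print('ring',world('scene',(320.5,245.5),.053),'cap',world('scene',(255+392/6,190+88/6),.053+.124))
print(proj('scene',np.array([.52,-.224,.032])))
im=read_camera('top');print(blobs(im,(0,180,120),(4,255,255),(290,190,400,290)))
```

```text
ring [ 0.52869638 -0.22744707  0.053     ] cap [ 0.518087   -0.22315289  0.177     ]
[316.93163896 253.75733607]
([], array([[0, 0, 0, ..., 0, 0, 0],
       [0, 0, 0, ..., 0, 0, 0],
       [0, 0, 0, ..., 0, 0, 0],
       ...,
       [0, 0, 0, ..., 0, 0, 0],
       [0, 0, 0, ..., 0, 0, 0],
       [0, 0, 0, ..., 0, 0, 0]], shape=(420, 560), dtype=uint8))
```

The punch hangs upright over the pin. Ring centre reads about (320,245) and the pin about (317,254), so the ring sits a few mm too far in x. Shift -4 mm in x, then feel for contact height by force.

```bash
python3 -m crank '{"travel":[[2,1,0],[4,1,5],[4,1,10],[4,1,14],[4,1,16],[4,1,16]],"delta_rot":[[0,0,0],[0,0,0],[0,0,0],[0,0,0],[0,0,0],[0,0,0]]}' && for i in 1 2 3 4 ; do python3 -m crank '{"travel":[[0,0,1],[0,0,2],[0,0,2]],"delta_rot":[[0,0,0],[0,0,0],[0,0,0]]}' | grep -E "pos|wrist"; done
python3 - <<'E'
from h import *
sc=read_camera('scene')
cv2.imwrite('pics/s9.png',cv2.resize(sc[215:285,285:355,::-1],(560,560),interpolation=2))
E
```

```text
clock: 19.95
position: [0.5228, -0.2212, 0.0781]
tool_rot: [-0.0, -0.0, 1.0, 0.0]
wrist_force: [0.0, 1.1, -2.8]
width: 0.381
gripper_force: 30.0
position: [0.5231, -0.2213, 0.0765]
wrist_force: [0.1, -0.5, -2.1]
position: [0.523, -0.2213, 0.0744]
wrist_force: [-0.7, 0.3, -1.9]
position: [0.5232, -0.2214, 0.0726]
wrist_force: [0.4, 0.4, -2.0]
position: [0.5236, -0.2217, 0.0711]
wrist_force: [0.7, -0.8, 6.1]
```

View pics/s9.png

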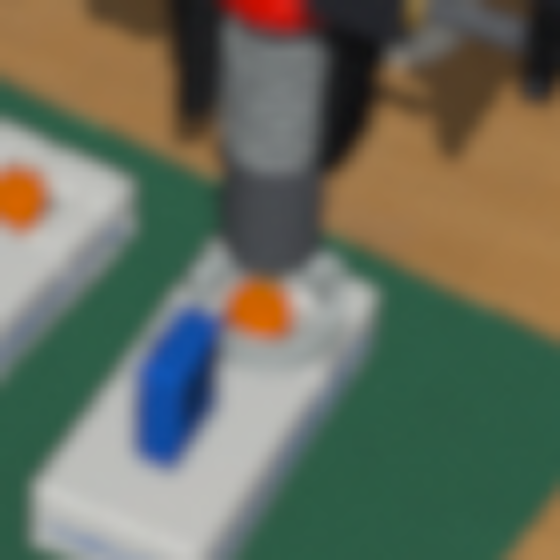

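The ring sits on the deck around the orange pin at about (260,308) in the zoom, and contact came at deck height. Press through the stroke.

```bash
python3 -m crank '{"travel":[[0,0,2],[0,0,4],[0,0,6],[0,0,8],[0,0,10],[0,0,12],[0,0,14],[0,0,16],[0,0,16]],"delta_rot":[[0,0,0],[0,0,0],[0,0,0],[0,0,0],[0,0,0],[0,0,0],[0,0,0],[0,0,0],[0,0,0]]}' | grep -E "pos|rot|wrist|width"; python3 -m crank '{"travel":[[0,0,1],[0,0,2],[0,0,3],[0,0,4],[0,0,4]],"delta_rot":[[0,0,0],[0,0,0],[0,0,0],[0,0,0],[0,0,0]]}' | grep -E "pos|rot|wrist|width"
```

```text
position: [0.5231, -0.2215, 0.0545]
tool_rot: [0.0, -0.0, 1.0, -0.0]
wrist_force: [0.2, -1.5, 3.4]
width: 0.38
position: [0.5237, -0.2218, 0.0512]
tool_rot: [0.001, 0.0, 1.0, -0.0]
wrist_force: [-0.3, -1.5, 9.2]
width: 0.387
```

```bash
python3 -m crank '{"travel":[[0,0,1],[0,0,2],[0,0,2],[0,0,2]],"delta_rot":[[0,0,0],[0,0,0],[0,0,0],[0,0,0]]}' | grep -E "pos|rot|wrist|width"; python3 -m crank '{"travel":[[0,0,-4],[0,0,-12],[0,0,-24],[0,0,-40],[0,0,-60],[0,0,-80],[0,0,-95],[0,0,-95]],"delta_rot":[[0,0,0],[0,0,0],[0,0,0],[0,0,0],[0,0,0],[0,0,0],[0,0,0],[0,0,0]]}'
python3 - <<'E'
from h import *
from m import *
sc=read_camera('scene');im=read_camera('top')
print(blobs(sc,(3,150,100),(18,255,255),(230,190,360,300))[0]);o,b=measure(im,(270,200,380,290));print([world('top',q[1],.032).round(3) for q in o],[world('top',q[1],.063).round(3) for q in b])
print(go([.5295,-.133,.12]))
cv2.imwrite('pics/s10.png',cv2.resize(sc[180:290,250:370,::-1],(720,600)[:2],interpolation=2))
E
```

```text
position: [0.5247, -0.2227, 0.0508]
tool_rot: [0.002, 0.0, 1.0, -0.001]
wrist_force: [-2.7, -0.9, 21.7]
width: 0.38
clock: 23.8
position: [0.5239, -0.2215, 0.1454]
tool_rot: [0.001, -0.0, 1.0, -0.0]
wrist_force: [0.7, -0.2, -3.3]
width: 0.384
gripper_force: 30.0
[(32, array([286.6, 239.3])), (19, array([316.7, 255.3])), (75, array([240. , 277.5]))]
[array([ 0.534, -0.135,  0.032])] [array([ 0.48 , -0.129,  0.063])]
[array([-6.7, 87.9, 23.2])]
```

View pics/s10.png

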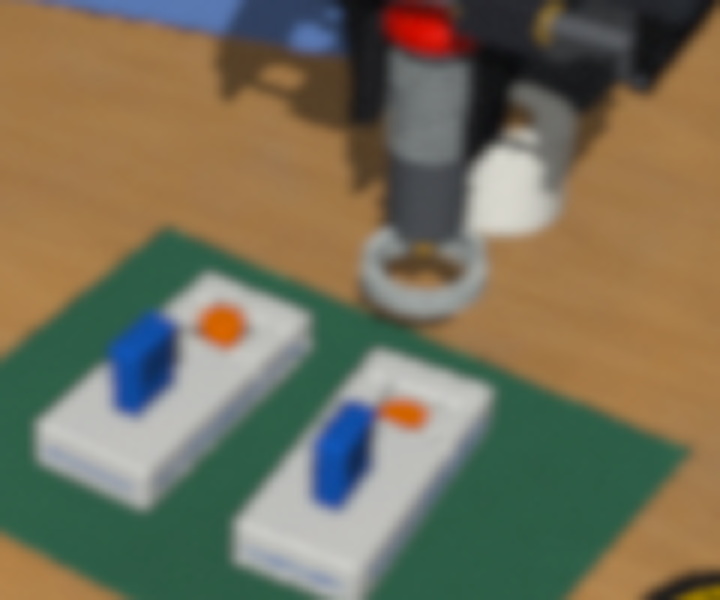

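The right-hand pin is sunk below the deck (404,413 in the zoom) and the left one still stands proud (222,326). Same again on the left one.

```bash
python3 -m crank '{"travel":[[-3,30,0],[-5,65,0],[-6,87,0],[-6,87,0],[-6,87,0],[-6,87,20],[-6,87,45],[-6,87,60],[-6,87,66],[-6,87,66]],"delta_rot":[[0,0,0],[0,0,0],[0,0,0],[0,0,0],[0,0,0],[0,0,0],[0,0,0],[0,0,0],[0,0,0],[0,0,0]]}' && for i in 1 2 3 4 ; do python3 -m crank '{"travel":[[0,0,1],[0,0,2],[0,0,2]],"delta_rot":[[0,0,0],[0,0,0],[0,0,0]]}' | grep -E "pos|wrist"; done
python3 - <<'E'
from h import *
sc=read_camera('scene')
print(blobs(sc,(3,150,100),(18,255,255),(250,190,340,290))[0])
cv2.imwrite('pics/s11.png',cv2.resize(sc[200:270,250:320,::-1],(560,560),interpolation=2))
E
```

```text
clock: 24.9
position: [0.5285, -0.135, 0.077]
tool_rot: [-0.001, 0.0, 1.0, -0.0]
wrist_force: [0.5, -0.0, -1.9]
width: 0.386
gripper_force: 30.0
position: [0.5294, -0.1343, 0.076]
wrist_force: [-0.4, -0.8, -2.7]
position: [0.529, -0.1342, 0.0735]
wrist_force: [-0.2, 0.3, -3.0]
position: [0.5296, -0.1346, 0.072]
wrist_force: [-0.8, -0.1, 4.9]
position: [0.5296, -0.1346, 0.0701]
wrist_force: [0.2, -1.1, 7.5]
[(32, array([286.5, 238.5])), (19, array([316.7, 255.3])), (20, array([252.2, 283.4]))]
```

View pics/s11.png

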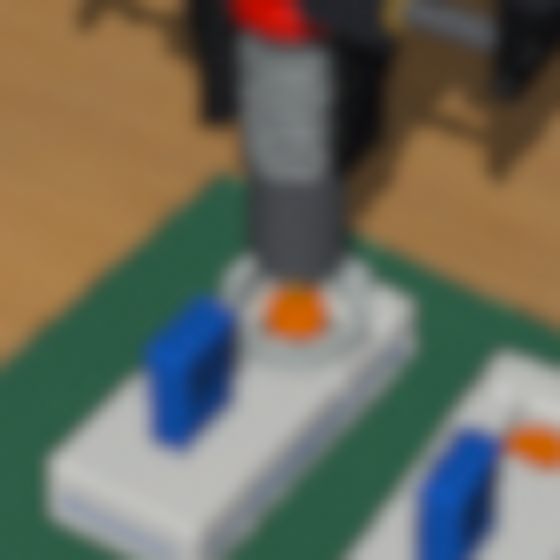

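The ring is centred round the left pin (about (297,312) in the zoom) and contact came at deck height. Press.

```bash
python3 -m crank '{"travel":[[0,0,2],[0,0,4],[0,0,6],[0,0,8],[0,0,10],[0,0,12],[0,0,14],[0,0,16],[0,0,17],[0,0,18],[0,0,19],[0,0,20],[0,0,21],[0,0,21],[0,0,21]],"delta_rot":[[0,0,0],[0,0,0],[0,0,0],[0,0,0],[0,0,0],[0,0,0],[0,0,0],[0,0,0],[0,0,0],[0,0,0],[0,0,0],[0,0,0],[0,0,0],[0,0,0],[0,0,0]]}' | grep -E "pos|rot|wrist|width"; python3 -m crank '{"travel":[[0,0,-4],[0,0,-12],[0,0,-24],[0,0,-40],[0,0,-60],[0,0,-80],[0,0,-95],[0,0,-95]],"delta_rot":[[0,0,0],[0,0,0],[0,0,0],[0,0,0],[0,0,0],[0,0,0],[0,0,0],[0,0,0]]}'
python3 - <<'E'
from h import *
sc=read_camera('scene')
print(blobs(sc,(3,150,100),(18,255,255),(260,190,340,290))[0],blobs(sc,(100,140,60),(125,255,255),(260,190,340,290))[0])
print(go([.488,-.379,.145],np.pi/2))
E
```

```text
position: [0.531, -0.1355, 0.0507]
tool_rot: [0.002, 0.0, 1.0, -0.0]
wrist_force: [-2.7, -1.1, 22.8]
width: 0.386
clock: 28.45
position: [0.5299, -0.1343, 0.1451]
tool_rot: [0.001, -0.0, 1.0, 0.0]
wrist_force: [0.6, -0.1, -2.9]
width: 0.383
gripper_force: 30.0
[(18, array([286.5, 240.5])), (19, array([316.7, 255.3]))] [(130, array([273. , 245.4])), (111, array([306.5, 262.7]))]
[array([  41.4, -244.9,   -1.4]), array([0.0006, 0.0009, 0.0006])]
```

Both pin blobs are now alike (18 and 19 px, down from 32), so both are driven. Return the punch.

```bash
python3 -m crank '{"travel":[[7,-40,0],[14,-80,0],[21,-120,0],[28,-160,0],[35,-200,0],[40,-230,0],[41,-245,0],[41,-245,0],[41,-245,0],[41,-245,30],[41,-245,60],[41,-245,80],[41,-245,88],[41,-245,91],[41,-245,93],[41,-245,94],[41,-245,94],[41,-245,94]],"delta_rot":[[0,0,0],[0,0,0],[0,0,0],[0,0,0],[0,0,0],[0,0,0],[0,0,0],[0,0,0],[0,0,0],[0,0,0],[0,0,0],[0,0,0],[0,0,0],[0,0,0],[0,0,0],[0,0,0],[0,0,0],[0,0,0]]}'
```

```text
clock: 30.3
position: [0.4884, -0.3795, 0.0501]
tool_rot: [0.0, -0.0, 1.0, -0.0]
wrist_force: [-0.5, -0.0, -1.8]
width: 0.383
gripper_force: 30.0
```

```bash
python3 -m crank '{"travel":[[0,0,1],[0,0,1]],"delta_rot":[[0,0,0],[0,0,0]]}' | grep -E "pos|wrist"; python3 -m crank '{"travel":[[0,0,0],[0,0,0],[0,0,0],[0,0,0],[0,0,0],[0,0,0],[0,0,0],[0,0,0],[0,0,-20],[0,0,-60],[0,0,-110],[0,0,-140],[30,0,-150],[70,20,-150],[110,40,-150],[110,40,-150],[110,40,-150]],"delta_rot":[[0,0,0],[0,0,0],[0,0,0],[0,0,0],[0,0,0],[0,0,0],[0,0,0],[0,0,0],[0,0,0],[0,0,0],[0,0,0],[0,0,0],[0,0,0],[0,0,0],[0,0,0],[0,0,0],[0,0,0]]}' -1
python3 - <<'E'
from h import *
from m import *
im=read_camera('top');sc=read_camera('scene')
o,b=measure(im,(270,200,380,290));print([(q[0],world('top',q[1],.022).round(3)) for q in o],[world('top',q[1],.063).round(3) for q in b])
for cam,i,bx in(('top',im,(370,225,420,265)),('scene',sc,(340,240,410,320))): print(cam,'red',blobs(i,(0,180,120),(4,255,255),bx)[0])
print(blobs(sc,(3,150,100),(18,255,255),(260,190,340,290))[0],blobs(sc,(100,140,60),(125,255,255),(260,190,340,290))[0])
E
```

```text
position: [0.4885, -0.3799, 0.0493]
wrist_force: [0.3, -0.5, 3.3]
clock: 32.2
position: [0.3782, -0.3386, 0.1991]
tool_rot: [0.002, -0.0, 1.0, 0.001]
wrist_force: [1.1, -0.4, -1.0]
width: 0.999
gripper_force: 0.0
[(24, array([ 0.534, -0.135,  0.022])), (24, array([ 0.508, -0.241,  0.022]))] [array([ 0.48 , -0.129,  0.063]), array([ 0.456, -0.244,  0.063])]
top red [(104, array([401.9, 247.7]))]
scene red [(157, array([387.1, 258. ]))]
[(18, array([286.5, 240.5])), (20, array([321.4, 263.4]))] [(130, array([273. , 245.4])), (109, array([312.4, 272.2]))]
```

The punch is back upright on its pad. The right-hand cassette was knocked about 25 mm aside but is still flat on the mat, about (-13, -62) mm from its centre, with its pin driven. All conditions hold, so I'm handing in.

```bash
python3 -c "
from h import *
s=read_state();print(s['wrist_force'],s['joint_velocities'].round(3) if hasattr(s['joint_velocities'],'round') else s['joint_velocities']);print(ctrl.finish_job())"
```

```text
[-0.23443098 -0.02881415  0.01465665] [ 0.01   0.036 -0.006 -0.01   0.002  0.002 -0.004]
the job is handed in; nothing more can be done
None
```

I handed the job in at about 32 s: both cassettes found in the bin lie flat on the mat with their pins driven by the punch, the punch stands on its pad, and the hand-in gave no verdict back.

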